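# Open the window-ledge potting cabinet: supports out, flap down

### The job

Open the potting cabinet's drop-front flap into a level work surface: first pull both slide-out supports all the way out to their stops, and only then tip the flap forward and ease it down onto them, staying with it so that it never drops. Leave the rabbit pot, the green sprayer and the copper scoop where they stand.

Things in the scene. Friction and masses are not known exactly. Their poses are not given: they have to be found in the camera images.
- cabinet: Open-topped wooden potting cabinet, 310 mm wide, 186 deep, sides 245 high, fixed. Origin on the ledge under the middle of its front; x points into the cabinet (away from the robot), y to its left, z up. The front is a drop-down flap; below it two supports lie in slots. The 60 mm behind the flap are free from top to floor; three small pots, up to 183 mm above the ledge, stand at the back.
- hinge_mid (a point): Middle of the flap's hinge line, 105 mm above the cabinet's origin; the line runs along the cabinet's y axis, in the front plane, on the flap's outer face. The tops of the supports lie at this height. Axes as the cabinet's.
- flap (a joint): Flap angle in rad: 0 shut (leaning 0.175 back from upright, kept there by its weight), growing as its top tips out towards the robot; 0.175 upright, 1.745 level. Hinge friction (0.08 N m) holds it near upright; 0.15 to 0.4 rad past upright it falls by its own weight, lightly damped. It has no stop at level: without the supports it sags below. Starts 0 to 0.08.
- flap_edge (a point): Middle of the flap's free edge (top edge while shut), at mid-thickness. Green board, pale panel on the outer face, 300 mm wide, 12 thick, 160 from hinge line to free edge, 0.28 to 0.56 kg. z axis from hinge to edge, x from outer to inner face. No knob or catch: it is taken at the free edge, which stands some 15 mm above the sides; its outer face is the underside once down.
- left_support (a joint): How far the support on the cabinet's left (+y) is drawn out, in m: 0 fully in, its end flush with the cabinet front; grows towards the robot up to a hard stop at 0.105. 3 N of friction; stays where left; starts 0 to 0.035. A pale wooden slat 78 mm wide, 20 thick, top at hinge height, middle line 104 mm left of the cabinet's middle.
- left_pull (a point): Middle of the bar of the left support's bow pull: dark steel bar 8 mm thick, 95 mm above the ledge, along the cabinet's y, 38 mm in front of the slat's end, straight for 24 mm to either side of this point, legs at 30 mm to either side. Axes as the cabinet's; moves with the support.
- right_support (a joint): As left_support, for the support on the cabinet's right, its middle line 104 mm right of the cabinet's middle.
- right_pull (a point): Middle of the bar of the right support's bow pull, made like the left one.
- rabbit_pot: White ceramic pot shaped like a rabbit, 150 mm long with head and tail, 90 wide, 135 high, loose beside the cabinet. Origin under its middle.
- sprayer: Green hand sprayer, bottle 72 mm across, 191 mm high, loose beside the cabinet. Origin under its middle.
- scoop: Copper-toned aluminium scoop lying on the ledge, 200 mm long, 52 mm wide. Origin under the join of blade and handle.
Things that resemble listed ones, but are neither listed nor needed, are in the scene too. Of the things that look like the sprayer, take the one that is farthest to the robot's right at the start.

How it is judged:
On the way, in this order (a step that is already met when the one before it is completed fails the run):
1. both supports are out at their stops while the flap is still up (value of joint each of left_support, right_support above 0.098 m and value of joint flap below 0.8 rad), for 0.2 s.
2. the flap lies level on the supports (value of joint each of left_support, right_support above 0.096 m and value of joint flap between 1.715 and 1.78 rad), for 0.2 s.
At the end, for the whole second after the job is handed in: Both supports are out at least 96 of their 105 mm, the flap rests level on them (joint between 1.715 and 1.78 rad) and is still, and the rabbit pot, sprayer and scoop stand upright within 25 mm of where they were (all of step 2 and velocity of joint flap below 0.05 rad/s and distance of each of rabbit_pot, sprayer, scoop from where it was at the start of the episode below 0.025 m and angle between each of rabbit_pot, sprayer, scoop's own z axis and vertical below 0.15 rad); the robot touches nothing.
It fails at once if the flap is tipped past 1.0 rad while a support is not out (less than 88 mm) (value of joint flap above 1 rad and not (value of joint each of left_support, right_support above 0.088 m)).
It fails at once if the flap drops: it swings down faster than 2.5 rad/s (velocity of joint flap above 2.5 rad/s).
It fails at once if the rabbit pot is shifted by more than 25 mm or tipped by more than 0.15 rad (distance of rabbit_pot from where it was at the start of the episode above 0.025 m or angle between rabbit_pot's own z axis and vertical above 0.15 rad).
It fails at once if the green sprayer is shifted by more than 25 mm or tipped by more than 0.15 rad (distance of sprayer from where it was at the start of the episode above 0.025 m or angle between sprayer's own z axis and vertical above 0.15 rad).
It fails at once if the copper scoop is shifted by more than 25 mm or tipped by more than 0.15 rad (distance of scoop from where it was at the start of the episode above 0.025 m or angle between scoop's own z axis and vertical above 0.15 rad).
It also fails if it takes over 51 s, if anything falls off the work surface, if the arm or the gripper's body presses on something with over 40 N, if the wrist force passes 120 N, or if a joint passes its speed limit or range.

### The arm

A 6-joint arm with a two-finger parallel gripper is mounted at the origin on the work surface. World frame = base frame: x ahead of the robot, y to its left, z up, the work surface at z = 0. Lengths are in m, angles in rad, forces in N, time in s.
With the tool pointing down it reaches from about 0.425 to 0.95 m from the base axis. Payload 3.5 kg.
Tool frame: the origin (TCP) lies on the centre line of the jaws, within the pads' length; the fingertips stand 14 mm ahead of it and the grasp point (between the pads) lies 5 mm behind it (tips_ahead is the distance from the TCP to the fingertips, in m); y points along the fingers, z is the direction in which the jaws open and shut, and the axes are right-handed (so a half turn about y gives the same grasp; the last joint's range is limited). The gripper opens to 85 mm and grips with 20 to 120 N. Pads are 22 mm wide; open, the fingers measure 114 mm over their backs; the gripper's body (76 mm by 85 mm) begins 54 mm behind the grasp point. The pads swing forward as they close: fully open they stand 13 mm farther back than shut.
Start: joints at [1.183, 0.286, 1.577, -0, 1.279, -0.15], TCP at [0.159, 0.656, 0.245] pointing down, gripper open.
Joint ranges: [-2.77, 2.77], [-0.9, 2.22], [0.21, 2.48], [-1.53, 4.67], [0.24, 2.81], [-2.84, 2.84]. Speed limits (rad/s): [2.79, 2.79, 3.14, 3.14, 3.14, 3.14].

### API

Orientations are given as a unit quaternion [x, y, z, w].
In Python, from plant import get_state, read_camera, sign_off, tips_ahead gives the robot as it stands.
- The arm moves only by the tool send_rows, never from a script. Its argument "plan" is a list of rows, each a list of 2 entries, a list of its own where there are three numbers: the shift along the tool's x, y, z in units of 12 cm (1.0 is 12 cm), then the turn, a rotation vector about the tool's x, y, z in units of 360 degrees (1.0 is 360 degrees). In form: [[[tx, ty, tz], [rx, ry, rz]], ...]. A call has 1 to 12 rows; each row shifts and turns the commanded pose from where the row before left it, along the tool's axes as they then stand; what a row does not reach is not made up. A row lasts 1/10 s, in which the tool goes at most 50 mm and 8.59 degrees, less where a joint would pass 70% of its speed; a pose out of reach is approached as far as the arm can. A call with a number of a shift or a turn outside -1 to 1 is refused whole. A call with a gripper value outside its range is refused whole. "gripper" is the closure, from 0 (fully open) to 1 (shut), set as the call begins (left out, the last holds). The fingers move at their own pace and stop on an object; "grip_force" is the grip in N (left out, the last holds). Time passes only in rows, so rows that do not move let the fingers close. It gives the time, the measured TCP pose, the force and the opening at its end, in the units of the state.
- get_state(): the state, without advancing time (a new reading comes with each control period).
- read_camera(name): name is "scene" or "side" or "wrist"; returns a dict with "img" (384x512x3 uint8, blue, green, red), "fx", "fy", "cx", "cy" (pixels), "D" ([k1, k2, p1, p2, k3] as OpenCV has them; the pictures are not rectified), "world_from_camera" (4x4, takes a point from camera to world coordinates); the wrist camera has in their place "mount" (4x4, takes a point from camera to tool coordinates, whose origin is the TCP and whose axes are the tool frame's). Camera axes: x right, y down, z forward; pixel columns grow to the right and rows downward; lengths in m; the calibration is good to about 2 mm. A picture is of the moment at which its call begins: read the wrist's pose just before it. There is no depth.
- sign_off(): hands the job in, once; it reports no verdict.
The state is a dict: "time": time; "qpos": joint angles; "dq": joint speeds; "joint_efforts": joint torques, N m; "eef_pos": TCP position; "tcp_rot": TCP orientation; "contact_force": force on the tool from outside, world axes, zero at the start; "wrist_torque": the same for the moment, N m; "opening": opening from 0.0 (shut) to 1.0 (fully open).
Only numpy, scipy, OpenCV 4.12 (cv2) and the standard library are available. Lean on these libraries where they do the work, as an engineer would, in place of code of your own. Each camera call takes 0.05 s, during which the arm holds its last target. There are 200 camera calls.

## Working session

There is one attempt and no reset: what is moved stays moved. The work goes in short steps, Python scripts to look and compute and a tool call to move; the robot and the scene stay as the last step left them, time stands still between calls to the robot, and variables do not carry over. Pictures are saved under pics/ and viewed, about 8 in all and at most 12, crops included, and the job is handed in when it is done.

Besides the shell and the picture viewer there is one more tool, called after "Emit:" as name([rows], argument=value, ...), one row to a line, values as JSON. send_rows: Moves the arm, as the interface text tells. Its arguments: {"type":"object","properties":{"plan":{"type":"array"},"gripper":{"type":"number"},"grip_force":{"type":"number"}},"required":["plan"]}

```bash
mkdir -p pics; ls
python3 - <<'E'
from plant import *
import cv2,numpy as np
s=get_state();print(s)
for n in("scene","side"):
    c=read_camera(n);cv2.imwrite(f"pics/{n}0.png",c["img"]);print(n,{k:(np.round(v,4).tolist() if k!="img" else 0) for k,v in c.items()})
c=read_camera("wrist");print(np.round(c["mount"],4).tolist(),c["fx"]);print(tips_ahead if not callable(tips_ahead) else tips_ahead())
a=cv2.imread("pics/scene0.png");cv2.imwrite("pics/scene0b.png",cv2.resize(a,(800,600)))
a=cv2.imread("pics/side0.png");cv2.imwrite("pics/side0b.png",cv2.resize(a,(800,600)))
E
```

```text
pics
{'time': 0.0, 'qpos': array([ 1.18296058e+00,  2.87202877e-01,  1.57821119e+00, -5.07531973e-07,
        1.27858133e+00, -1.50010075e-01]), 'dq': array([-5.02970395e-04, -1.45856888e-03, -5.39614041e-04, -4.93343157e-04,
       -8.35982438e-05,  1.11705417e-03]), 'joint_efforts': array([ 3.65983169e-04, -4.05970180e+01, -2.92630470e+01, -1.26478485e-04,
        5.83541987e-03,  4.62123396e-06]), 'eef_pos': array([0.15875869, 0.65541206, 0.24390381]), 'tcp_rot': array([ 0.70293184, -0.08411148,  0.0836604 , -0.70129382]), 'contact_force': array([-0.39207833,  0.17410944,  0.15895929]), 'wrist_torque': array([-0.00598162, -0.01637682, -0.01509558]), 'opening': 0.9952892199895612}
scene {'img': 0, 'fx': 489.3384, 'fy': 489.3384, 'cx': 251.5869, 'cy': 195.5607, 'D': [-0.0372, 0.0, 0.0, 0.0, 0.0], 'world_from_camera': [[-0.9802, -0.1576, 0.1199, 0.4073], [-0.198, 0.7976, -0.5698, 0.7496], [-0.0058, -0.5823, -0.813, 1.2224], [0.0, 0.0, 0.0, 1.0]]}
side {'img': 0, 'fx': 473.7211, 'fy': 473.7211, 'cx': 254.2239, 'cy': 185.9994, 'D': [-0.0032, 0.0, 0.0, 0.0, 0.0], 'world_from_camera': [[0.723, -0.5069, 0.4693, -0.1373], [-0.6908, -0.5363, 0.485, -0.7137], [0.0058, -0.6748, -0.738, 1.2749], [0.0, 0.0, 0.0, 1.0]]}
[[0.0009, 0.946, 0.3242, -0.0843], [-0.0005, -0.3242, 0.946, -0.1288], [1.0, -0.001, 0.0002, 0.0002], [0.0, 0.0, 0.0, 1.0]] 283.8104084792578
0.014
```

View pics/scene0b.png

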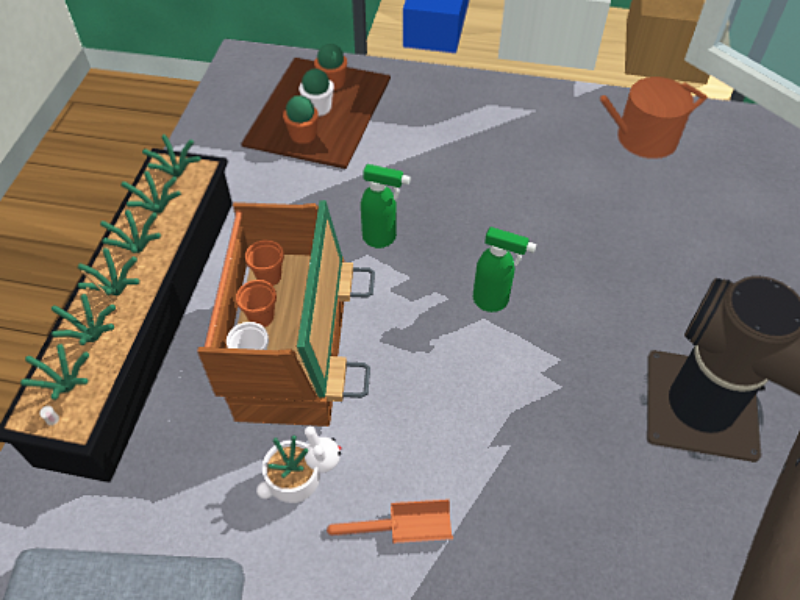

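View pics/side0b.png

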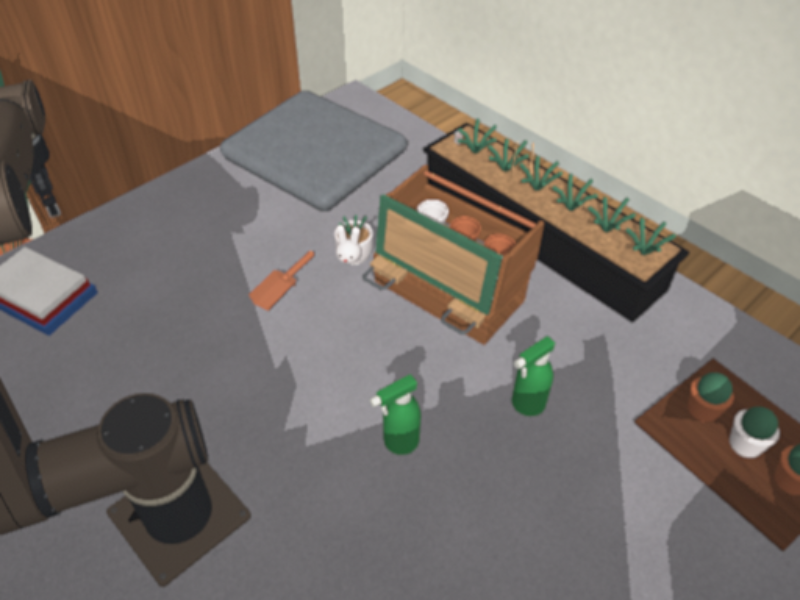

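Scene view (800x600): the cabinet is at (270,310), with its pulls at (362,283) right and (357,380) left. The sprayers are at (380,205) and (494,270). The one farthest to the robot's right (-y) is the one next to the cabinet at (380,205) in scene and (533,377) in side. Neither will be touched. Next is an enlarged crop to confirm this and to measure the pulls.

Run:
```python
import cv2,numpy as np
a=cv2.imread("pics/scene0.png")[95:275,120:340];b=cv2.imread("pics/side0.png")[115:225,225:360]
a=cv2.resize(a,None,fx=3.33,fy=3.33,interpolation=cv2.INTER_CUBIC);b=cv2.resize(b,None,fx=5,fy=5,interpolation=cv2.INTER_CUBIC)
cv2.imwrite("pics/ca.png",a);cv2.imwrite("pics/cb.png",b)
```

```text
(no output)
```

View pics/ca.png

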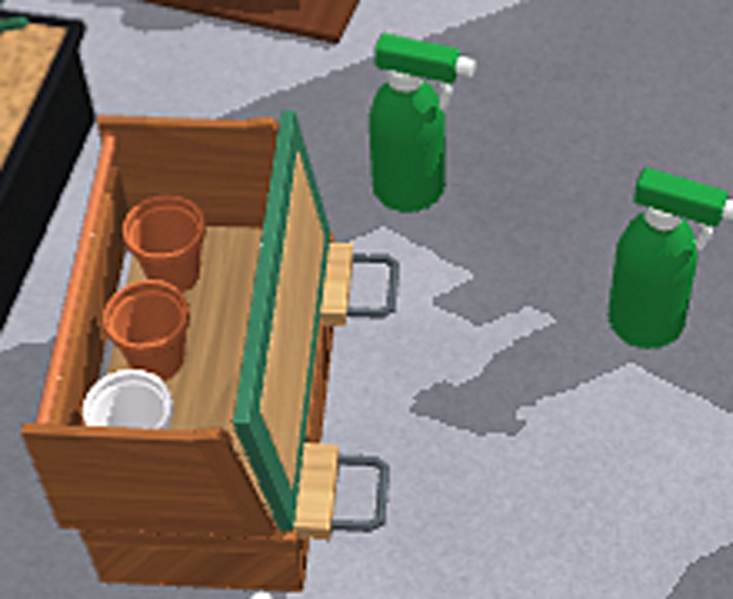

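View pics/cb.png

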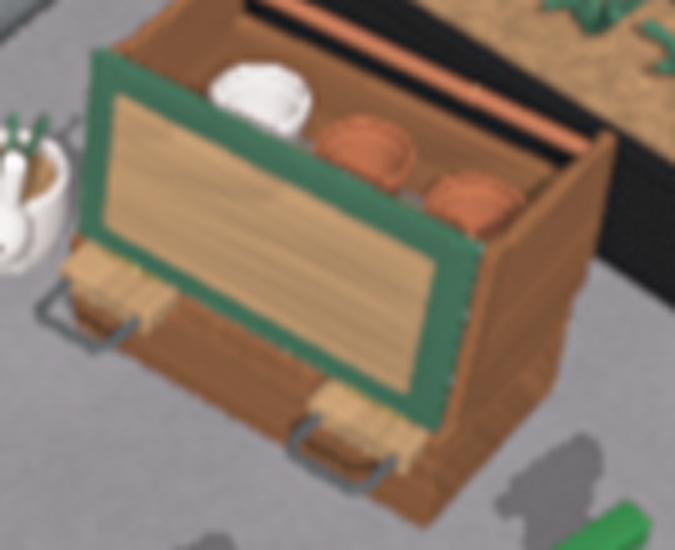

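```bash
cat > h.py <<'E'
from plant import *
import cv2,numpy as np
from scipy.spatial.transform import Rotation as R
def ray(c,p):
    K=np.array([[c["fx"],0,c["cx"]],[0,c["fy"],c["cy"]],[0,0,1.]])
    n=cv2.undistortPoints(np.array([[p]],float),K,np.array(c["D"]))[0,0]
    T=c["world_from_camera"];d=T[:3,:3]@[n[0],n[1],1];return T[:3,3],d/np.linalg.norm(d)
def plane(c,p,z):
    o,d=ray(c,p);return o+d*(z-o[2])/d[2]
def tri(a,b):
    (o,d),(q,e)=a,b
    t=np.linalg.lstsq(np.stack([d,-e],1),q-o,rcond=None)[0]
    u,v=o+d*t[0],q+e*t[1];return (u+v)/2,np.linalg.norm(u-v)
E
python3 - <<'E'
from h import *
np.set_printoptions(precision=4,suppress=True)
A=read_camera("scene");B=read_camera("side")
fa=lambda p:[(p[0]+.5)/3.33-.5+120,(p[1]+.5)/3.33-.5+95]
fb=lambda p:[(p[0]+.5)/5-.5+225,(p[1]+.5)/5-.5+115]
P={}
for n,p,q in[("L+",(380,523),(42,313)),("L-",(383,464),(98,346)),("R+",(393,312),(293,447)),("R-",(394,260),(355,487)),
 ("F+",(253,428),(95,50)),("F-",(298,116),(480,243)),("H+",(295,528),(80,240)),("H-",(329,238),(440,432)),("cab-",(305,590),(75,318))]:
    x,e=tri(ray(A,fa(p)),ray(B,fb(q)));P[n]=x;print(n,x,e,plane(A,fa(p),.095),plane(B,fb(q),.095))
y=(P["L+"]+P["L-"]-P["R+"]-P["R-"])/2
print("pull axis yaw",np.arctan2(-y[0],y[1]),np.linalg.norm(y))
f=P["F+"]-P["F-"];print("flap yaw",np.arctan2(-f[0],f[1]),np.linalg.norm(f))
for n in"LR":
    d=P[n+"+"]-P[n+"-"];print(n,np.arctan2(-d[0],d[1]),np.linalg.norm(d))
s=get_state();print(R.from_quat(s["tcp_rot"]).as_matrix())
# objects on ledge
for n,c,p in[("rabbit",A,(293*.64,495*.64)),("sprayer",A,(380*.64,243*.64)),("spr2",A,(494*.64,307*.64)),("scoop",A,(392*.64,527*.64)),("sc1",A,(328*.64,530*.64)),("sc2",A,(450*.64,520*.64))]:print(n,plane(c,p,0))
E
```

```text
L+ [0.5866 0.1433 0.0927] 0.005762899642467443 [0.5836 0.1459 0.095 ] [0.5884 0.1413 0.095 ]
L- [0.594  0.0922 0.0953] 0.0021314155668166837 [0.593  0.0926 0.095 ] [0.5953 0.0923 0.095 ]
R+ [ 0.6219 -0.0604  0.095 ] 0.008788629424603487 [ 0.6177 -0.0577  0.095 ] [ 0.6268 -0.0608  0.095 ]
R- [ 0.6294 -0.1125  0.0969] 0.0014740122339401399 [ 0.6291 -0.1135  0.095 ] [ 0.6315 -0.1116  0.095 ]
F+ [0.6661 0.1752 0.26  ] 0.009796971740920406 [0.705  0.0799 0.095 ] [0.8035 0.3199 0.095 ]
F- [ 0.7095 -0.119   0.2626] 0.012811023229799547 [ 0.755  -0.2651  0.095 ] [ 0.859  -0.0205  0.095 ]
H+ [0.6471 0.1681 0.1053] 0.0024933326645525263 [0.6481 0.1633 0.095 ] [0.6554 0.1758 0.095 ]
H- [ 0.6936 -0.1226  0.1045] 0.010063995431010008 [ 0.6912 -0.1267  0.095 ] [ 0.7062 -0.1182  0.095 ]
cab- [0.6454 0.1764 0.019 ] 0.0070157202431075025 [0.6272 0.2142 0.095 ] [0.6016 0.1223 0.095 ]
pull axis yaw 0.17127164698521313 0.20724501867720393
flap yaw 0.14641078830618598 0.29739180312843594
L 0.14290474120414814 0.051610902238059385
R 0.1432542512965047 0.052751242513173424
[[ 0.9719 -0.0005  0.2356]
 [-0.2356 -0.001   0.9719]
 [-0.0002 -1.     -0.0011]]
rabbit [ 0.6749  0.3081 -0.    ]
sprayer [ 0.6463 -0.2595  0.    ]
spr2 [ 0.3926 -0.1421  0.    ]
scoop [0.5013 0.3292 0.    ]
sc1 [0.6026 0.3547 0.    ]
sc2 [0.4103 0.2991 0.    ]
```

Emit:
send_rows([
  [[0.325,0,-0.25],[0,0,0]],
  [[0.325,0,-0.25],[0,0,0]],
  [[0.325,0,-0.25],[0,0,0]],
  [[0.325,0,-0.25],[0,0,0]],
  [[0.325,0,-0.25],[0,0,0]],
  [[0.325,0,-0.25],[0,0,0]],
  [[0.325,0,-0.25],[0,0,0]],
  [[0.325,0,-0.25],[0,0,0]],
  [[0.325,0,-0.25],[0,0,0]],
  [[0.325,0,-0.25],[0,0,0]],
  [[0.325,0,-0.25],[0,0,0]],
  [[0.325,0,-0.25],[0,0,0]],
], gripper=0.65, grip_force=40)

```text
time: 1.45
eef_pos: [0.5299, 0.1941, 0.2455]
tcp_rot: [-0.702, 0.084, -0.084, 0.702]
contact_force: [0.0, 0.9, 0.3]
opening: 0.351
```

Emit:
send_rows([
  [[0.325,0,-0.25],[0,0,0]],
  [[0.325,0,-0.25],[0,0,0]],
  [[0,0,0],[0,0.0235,0]],
  [[0,0,0],[0,0.0235,0]],
  [[0,0,0],[0,0.0235,0]],
  [[0,0,0],[0,0.0235,0]],
  [[0,0,0],[0,0.0235,0]],
  [[0,0,0],[0,0.0235,0]],
  [[0,0,0],[0,0.0235,0]],
  [[0,0,0],[0,0.0235,0]],
  [[0,0,0],[0,0,0]],
])

```text
time: 2.55
eef_pos: [0.5906, 0.1192, 0.2452]
tcp_rot: [0.537, -0.461, 0.461, -0.536]
contact_force: [0.4, 0.2, -0.2]
opening: 0.35
```

```bash
cat >> h.py <<'E'
np.set_printoptions(precision=4,suppress=True)
def st(log="log.txt"):
    s=get_state();M=R.from_quat(s["tcp_rot"]).as_matrix()
    open(log,"a").write(" ".join(map(repr,map(float,[*s["qpos"],*s["eef_pos"],*s["tcp_rot"]])))+"\n")
    print("t",s["time"],"q",s["qpos"],"p",s["eef_pos"],"F",s["contact_force"],"op",s["opening"]);print(M);return s,M
def move(target,axes=None):
    """world displacement to target in tool units of 12cm"""
    s,M=st();print("tool units",M.T@(np.array(target)-s["eef_pos"])/.12)
def wproj(c,s,M,P):
    q=c["mount"];X=M.T@(np.array(P)-s["eef_pos"]);X=q[:3,:3].T@(X-q[:3,3])
    K=np.array([[c["fx"],0,c["cx"]],[0,c["fy"],c["cy"]],[0,0,1.]])
    return cv2.projectPoints(X[None],np.zeros(3),np.zeros(3),K,np.array(c["D"]))[0][0,0]
E
python3 - <<'E'
from h import *
s,M=st();c=read_camera("wrist");im=c["img"].copy()
for P in[(.5866,.1433,.095),(.594,.0922,.095),(.6219,-.0604,.095),(.6294,-.1125,.095)]:
    u=wproj(c,s,M,P);print(u)
    cv2.circle(im,tuple(int(round(v)) for v in u),3,(0,0,255),1)
cv2.imwrite("pics/w1.png",cv2.resize(im,(800,600)))
move((.590,.118,.090))
E
```

```text
t 2.55 q [ 0.0309  0.1288  1.7611 -0.      1.252  -0.1211] p [0.5906 0.1192 0.2452] F [ 0.3683  0.1779 -0.2141] op 0.3500389764951846
[[ 0.1514 -0.0002  0.9885]
 [-0.9885 -0.      0.1514]
 [-0.     -1.     -0.0002]]
[261.4586 159.3475]
[261.0833 207.4451]
[264.8196 324.1278]
[264.3151 356.3793]
t 2.6 q [ 0.0309  0.1288  1.7611 -0.      1.252  -0.1238] p [0.5906 0.1192 0.2452] F [-0.56    0.4753  0.0818] op 0.3537701935885363
[[ 0.1541 -0.0002  0.9881]
 [-0.9881 -0.      0.1541]
 [-0.     -1.     -0.0002]]
tool units [ 0.0092  1.2933 -0.0059]
```

View pics/w1.png

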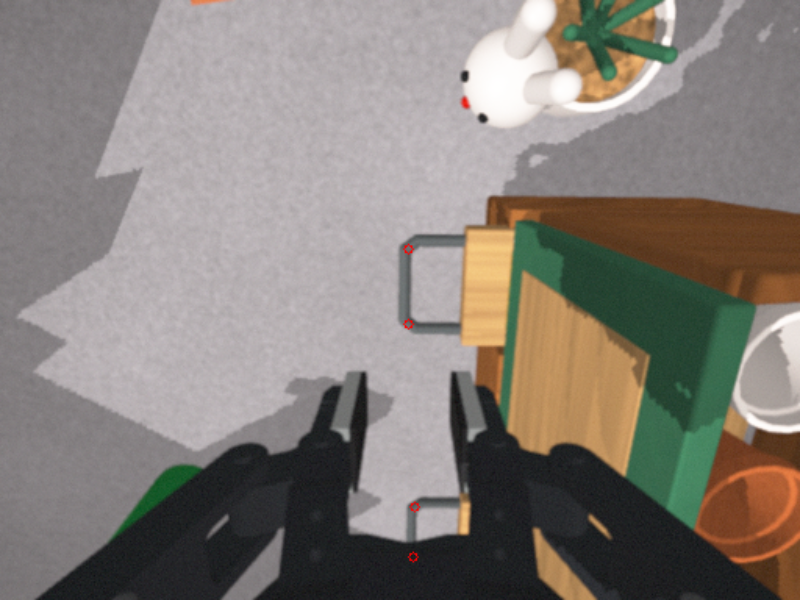

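The wrist view shows the left bar at u≈404, v 237–329. That is about 2.5 mm nearer the robot than predicted, and the yaw matches, so I'm descending with that correction.

Emit:
send_rows([
  [[0,0.32,-0.025],[0,0,0]],
  [[0,0.32,0],[0,0,0]],
  [[0,0.32,0],[0,0,0]],
  [[0,0.2,0],[0,0,0]],
  [[0,0.13,0],[0,0,0]],
  [[0,0,0],[0,0,0]],
])

```text
time: 3.2
eef_pos: [0.5861, 0.1186, 0.088]
tcp_rot: [0.538, -0.462, 0.459, -0.536]
contact_force: [-0.9, 0.3, -0.0]
opening: 0.349
```

Emit:
send_rows([
  [[0,0,0],[0,0,0]],
  [[0,0,0],[0,0,0]],
  [[0,0,0],[0,0,0]],
  [[0,0,0],[0,0,0]],
  [[0,0,0],[0,0,0]],
], gripper=1.0, grip_force=40)

```text
time: 3.7
eef_pos: [0.589, 0.1188, 0.0924]
tcp_rot: [-0.536, 0.46, -0.462, 0.537]
contact_force: [0.1, 0.3, 4.6]
opening: 0.07
```

Emit:
send_rows([
  [[0,0,-0.1],[0,0,0]],
  [[0,0,-0.1],[0,0,0]],
  [[0,0,-0.1],[0,0,0]],
  [[0,0,-0.1],[0,0,0]],
  [[0,0,-0.1],[0,0,0]],
  [[0,0,-0.08],[0,0,0]],
  [[0,0,0],[0,0,0]],
])

```text
time: 4.4
eef_pos: [0.5182, 0.1086, 0.0923]
tcp_rot: [-0.536, 0.46, -0.461, 0.537]
contact_force: [-2.2, 1.8, 10.0]
opening: 0.076
```

Emit:
send_rows([
  [[0,0,-0.025],[0,0,0]],
  [[0,0,-0.025],[0,0,0]],
  [[0,0,0],[0,0,0]],
])

```text
time: 4.7
eef_pos: [0.5134, 0.1079, 0.0924]
tcp_rot: [-0.535, 0.46, -0.461, 0.538]
contact_force: [0.6, 1.9, 7.7]
opening: 0.078
```

Emit:
send_rows([
  [[0,0,-0.025],[0,0,0]],
  [[0,0,-0.025],[0,0,0]],
  [[0,0,0],[0,0,0]],
])

```text
time: 5.0
eef_pos: [0.5094, 0.1073, 0.0924]
tcp_rot: [-0.533, 0.459, -0.463, 0.539]
contact_force: [7.1, 4.9, 1.9]
opening: 0.074
```

Emit:
send_rows([
  [[0,0,-0.025],[0,0,0]],
  [[0,0,-0.02],[0,0,0]],
  [[0,0,0],[0,0,0]],
])

```text
time: 5.3
eef_pos: [0.5092, 0.1072, 0.0926]
tcp_rot: [-0.528, 0.455, -0.467, 0.543]
contact_force: [23.3, 9.5, -13.0]
opening: 0.075
```

Run:
```python
from h import *
s,M=st();A=read_camera("scene")
cv2.imwrite("pics/ca2.png",cv2.resize(A["img"][95:275,120:340],None,fx=3.33,fy=3.33,interpolation=cv2.INTER_CUBIC))
```

```text
t 5.3 q [ 0.0102  0.1185  2.0787  0.0061  0.9182 -0.1426] p [0.5092 0.1072 0.0926] F [ 23.327    9.5142 -12.9749] op 0.07494311589995337
[[ 0.1487  0.0261  0.9885]
 [-0.9889  0.0051  0.1486]
 [-0.0012 -0.9996  0.0266]]
```

Emit:
send_rows([
  [[0,0,0.045],[0,0,0]],
  [[0,0,0],[0,0,0]],
  [[0,0,0],[0,0,0]],
  [[0,0,0],[0,0,0]],
  [[0,0,0],[0,0,0]],
], gripper=0.65)

```text
time: 5.85
eef_pos: [0.5062, 0.1063, 0.0901]
tcp_rot: [0.537, -0.461, 0.46, -0.536]
contact_force: [-0.1, 0.5, -0.3]
opening: 0.349
```

Emit:
send_rows([
  [[0,-0.15,0],[0,0,0]],
  [[0,-0.3,0],[0,0,0]],
  [[0,-0.4,0],[0,0,0]],
  [[0.345,0,0.14],[0,0,0]],
  [[0.345,0,0.14],[0,0,0]],
  [[0.345,0,0.14],[0,0,0]],
  [[0.345,0,0.14],[0,0,0]],
  [[0.345,0,0.14],[0,0,0]],
  [[0,0,0],[0,0,0]],
])

```text
time: 6.75
eef_pos: [0.623, -0.0902, 0.1923]
tcp_rot: [0.536, -0.461, 0.463, -0.535]
contact_force: [0.2, -0.5, -0.1]
opening: 0.352
```

Run:
```python
from h import *
move((.6237,-.086,.089))
s,M=st();c=read_camera("wrist");im=c["img"].copy()
for P in[(.6197,-.0604,.095),(.627,-.1125,.095)]:
    u=wproj(c,s,M,P);print(u);cv2.circle(im,tuple(int(round(v)) for v in u),3,(0,0,255),1)
cv2.imwrite("pics/w2.png",cv2.resize(im,(800,600)))
```

```text
t 6.75 q [-0.3043  0.2336  1.7405 -0.0015  1.1661 -0.4508] p [ 0.623  -0.0902  0.1923] F [ 0.1656 -0.4516 -0.1233] op 0.3520758248448674
[[ 0.1465  0.001   0.9892]
 [-0.9892 -0.0017  0.1465]
 [ 0.0018 -1.      0.0007]]
tool units [-0.0357  0.8611  0.0107]
t 6.75 q [-0.3043  0.2336  1.7405 -0.0015  1.1661 -0.4508] p [ 0.623  -0.0902  0.1923] F [ 0.1656 -0.4516 -0.1233] op 0.3520758248448674
[[ 0.1465  0.001   0.9892]
 [-0.9892 -0.0017  0.1465]
 [ 0.0018 -1.      0.0007]]
[263.1308 166.0821]
[262.5736 224.7593]
```

View pics/w2.png

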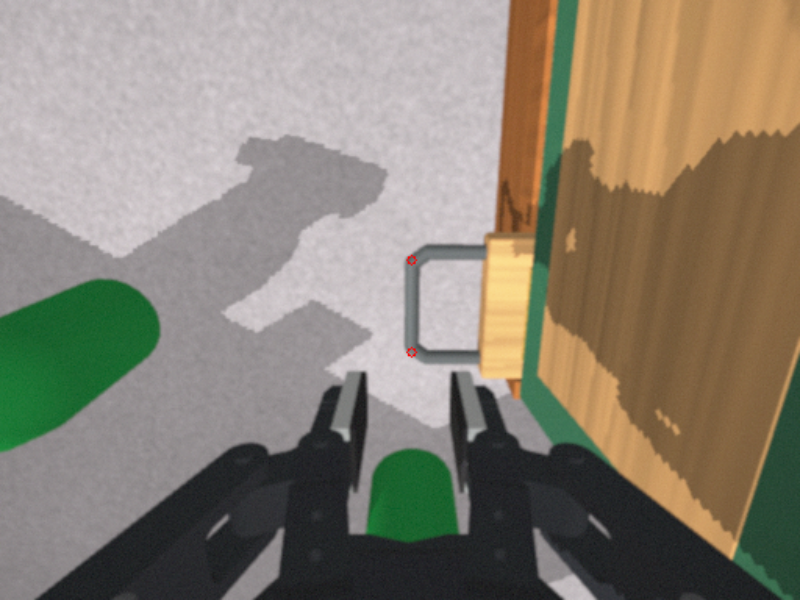

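The right bar sits exactly on the predicted marks, and the near sprayer is well clear, so I'm descending.

Emit:
send_rows([
  [[-0.036,0.3,0.01],[0,0,0]],
  [[0,0.3,0],[0,0,0]],
  [[0,0.16,0],[0,0,0]],
  [[0,0.1,0],[0,0,0]],
  [[0,0,0],[0,0,0]],
])

```text
time: 7.3
eef_pos: [0.6202, -0.0798, 0.0873]
tcp_rot: [0.537, -0.462, 0.459, -0.536]
contact_force: [-0.1, -0.2, 0.4]
opening: 0.35
```

Emit:
send_rows([
  [[0,0,0],[0,0,0]],
  [[0,0,0],[0,0,0]],
  [[0,0,0],[0,0,0]],
  [[0,0,0],[0,0,0]],
  [[0,0,0],[0,0,0]],
], gripper=1.0, grip_force=40)

```text
time: 7.8
eef_pos: [0.623, -0.081, 0.0912]
tcp_rot: [-0.536, 0.46, -0.462, 0.537]
contact_force: [-0.5, 2.2, 5.9]
opening: 0.07
```

Emit:
send_rows([
  [[0,0,-0.1],[0,0,0]],
  [[0,0,-0.1],[0,0,0]],
  [[0,0,-0.1],[0,0,0]],
  [[0,0,-0.1],[0,0,0]],
  [[0,0,-0.1],[0,0,0]],
  [[0,0,-0.08],[0,0,0]],
  [[0,0,-0.05],[0,0,0]],
  [[0,0,0],[0,0,0]],
])

```text
time: 8.6
eef_pos: [0.5472, -0.0919, 0.0911]
tcp_rot: [-0.536, 0.461, -0.461, 0.537]
contact_force: [-0.5, 5.4, 9.1]
opening: 0.075
```

Emit:
send_rows([
  [[0,0,-0.03],[0,0,0]],
  [[0,0,-0.03],[0,0,0]],
  [[0,0,-0.025],[0,0,0]],
  [[0,0,-0.02],[0,0,0]],
  [[0,0,0],[0,0,0]],
])

```text
time: 9.1
eef_pos: [0.5381, -0.0933, 0.0912]
tcp_rot: [-0.533, 0.459, -0.464, 0.539]
contact_force: [9.3, 8.2, 1.3]
opening: 0.075
```

Emit:
send_rows([
  [[0,0,-0.025],[0,0,0]],
  [[0,0,-0.015],[0,0,0]],
  [[0,0,0],[0,0,0]],
])

```text
time: 9.4
eef_pos: [0.5379, -0.0934, 0.0913]
tcp_rot: [-0.529, 0.456, -0.468, 0.542]
contact_force: [26.7, 12.2, -10.6]
opening: 0.071
```

Emit:
send_rows([
  [[0,0,0.045],[0,0,0]],
  [[0,0,0],[0,0,0]],
  [[0,0,0],[0,0,0]],
  [[0,0,0],[0,0,0]],
  [[0,0,0],[0,0,0]],
], gripper=0.65)

```text
time: 9.9
eef_pos: [0.5346, -0.0946, 0.089]
tcp_rot: [0.537, -0.461, 0.46, -0.536]
contact_force: [0.1, 0.8, 1.0]
opening: 0.35
```

Emit:
send_rows([
  [[0,-0.15,0],[0,0,0]],
  [[0,-0.3,0],[0,0,0]],
  [[0,-0.4,0],[0,0,0]],
  [[0,-0.4,0],[0,0,0]],
  [[0,-0.4,0],[0,0,0]],
  [[0,-0.1,0],[0,0,0]],
  [[0,0,0],[0,0,0]],
])

```text
time: 10.6
eef_pos: [0.5362, -0.0949, 0.3026]
tcp_rot: [-0.536, 0.459, -0.463, 0.537]
contact_force: [0.3, -0.4, 0.3]
opening: 0.352
```

Run:
```python
from h import *
s,M=st();A=read_camera("scene");B=read_camera("side")
a=cv2.resize(A["img"][95:275,120:340],None,fx=3.33,fy=3.33,interpolation=cv2.INTER_CUBIC)
cv2.imwrite("pics/a3.png",a)
from scipy.optimize import least_squares
L=np.loadtxt("log.txt");print(len(L))
# simple model: z: h+L1 c(q2)+L2 c(q2+q3)+Lt c(sum); r similarly; lateral offset
q=L[:,:6];p=L[:,6:9]
def f(x):
    h,a,L1,L2,Lt,b=x;s2=q[:,1];s3=s2+q[:,2];s5=s3+q[:,4]
    r=a+L1*np.sin(s2)+L2*np.sin(s3)+Lt*np.sin(s5);z=h+L1*np.cos(s2)+L2*np.cos(s3)+Lt*np.cos(s5)
    return np.r_[r*np.cos(q[:,0])-b*np.sin(q[:,0])-p[:,0],r*np.sin(q[:,0])+b*np.cos(q[:,0])-p[:,1],z-p[:,2]]
o=least_squares(f,[.3,0,.4,.4,.2,.1]);print(o.x,np.abs(o.fun).max())
```

```text
t 10.6 q [-0.3614 -0.0464  1.837  -0.0002  1.3448 -0.5129] p [ 0.5362 -0.0949  0.3026] F [ 0.2568 -0.4068  0.3392] op 0.3515389838731819
[[ 0.1509  0.0057  0.9885]
 [-0.9885 -0.0024  0.1509]
 [ 0.0032 -1.      0.0053]]
6
[-0.0389  0.0049  0.4241  0.5633 -0.0402  0.101 ] 0.0010641259425921423
```

View pics/a3.png

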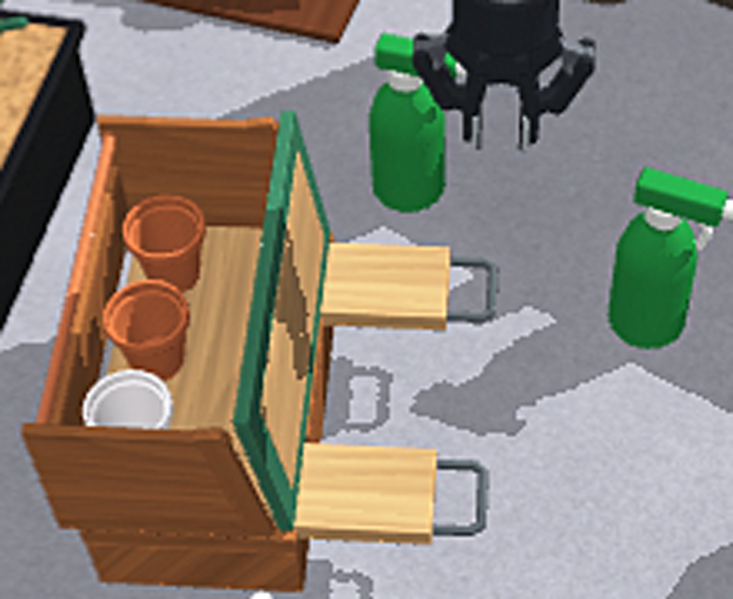

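Both supports are out at their stops, confirmed by force and picture. Next are a few free-air tilts to identify the wrist kinematics, because the flap will need a diagonal grip.

Emit:
send_rows([
  [[0,-0.3,0],[0.02,0,0]],
  [[0,0,0],[0.02,0,0]],
  [[0,0,0],[0.02,0,0]],
  [[0,0,0],[0.02,0,0]],
  [[0,0,0],[0,0,0]],
])

```text
time: 11.2
eef_pos: [0.5322, -0.0938, 0.3294]
tcp_rot: [-0.387, 0.336, -0.559, 0.652]
contact_force: [0.1, 0.4, -0.5]
opening: 0.349
```

Run:
```python
from h import *
st()
```

```text
t 11.2 q [-0.4919 -0.3081  2.0648  0.3479  1.0075 -0.7712] p [ 0.5322 -0.0938  0.3294] F [ 0.0948  0.4211 -0.4783] op 0.3488412499793994
[[ 0.1493  0.4692  0.8704]
 [-0.9888  0.0756  0.1288]
 [-0.0053 -0.8798  0.4752]]
```

Emit:
send_rows([
  [[0,0,0],[0,0,-0.02]],
  [[0,0,0],[0,0,-0.02]],
  [[0,0,0],[0,0,-0.02]],
  [[0,0,0],[0,0,-0.02]],
  [[0,0,0],[0,0,0]],
])

```text
time: 11.7
eef_pos: [0.5349, -0.0923, 0.3318]
tcp_rot: [0.459, -0.228, 0.701, -0.496]
contact_force: [-0.2, -0.4, -0.3]
opening: 0.352
```

Run:
```python
from h import *
st()
from scipy.optimize import least_squares
L=np.loadtxt("log.txt");q=L[:,:6];p=L[:,6:9];Q=R.from_quat(L[:,9:])
def fk(q,x):
    h,a,L1,L2,L3,Lt,b,c,e=x[:9]
    A=R.from_euler("ZY",[q[0],q[1]]);B=A*R.from_euler("Y",q[2]);W=B*R.from_euler("ZY",[q[3],q[4]]);T=W*R.from_euler("Z",q[5])
    return np.array([0,0,h])+R.from_euler("Z",q[0]).apply([a,b,0])+A.apply([0,0,L1])+B.apply([e,c,L2])+W.apply([0,0,Lt]),T
C=(fk(q[0],np.zeros(9))[1].inv()*Q[0])
print(C.as_matrix())
for i in range(len(q)):print(i,q[i],((fk(q[i],np.zeros(9))[1]*C).inv()*Q[i]).magnitude())
def f(x):return np.r_[np.concatenate([fk(q[i],x)[0]-p[i] for i in range(len(q))]),1e-3*(x-x0)]
x0=np.array([.33,0,.42,.56,0,.33,.1,0,0]);o=least_squares(f,x0);print(o.x,np.round(o.fun[:3*len(q)].reshape(-1,3),4))
```

```text
t 11.7 q [-0.2358 -0.336   2.1255 -0.4149  0.765  -0.0477] p [ 0.5349 -0.0923  0.3318] F [-0.1792 -0.3974 -0.3289] op 0.3520514400034478
[[-0.0874  0.4859  0.8697]
 [-0.9049 -0.4038  0.1347]
 [ 0.4166 -0.7752  0.4749]]
[[-0. -0. -1.]
 [-1.  0.  0.]
 [ 0.  1. -0.]]
0 [ 0.0309  0.1288  1.7611 -0.      1.252  -0.1211] 9.614813431917818e-17
1 [ 0.0309  0.1288  1.7611 -0.      1.252  -0.1238] 7.108895957933346e-16
2 [ 0.0102  0.1185  2.0787  0.0061  0.9182 -0.1426] 2.419674984566563e-16
3 [-0.3043  0.2336  1.7405 -0.0015  1.1661 -0.4508] 2.7194799110210365e-16
4 [-0.3043  0.2336  1.7405 -0.0015  1.1661 -0.4508] 2.7194799110210365e-16
5 [-0.3614 -0.0464  1.837  -0.0002  1.3448 -0.5129] 3.4219371797089426e-16
6 [-0.4919 -0.3081  2.0648  0.3479  1.0075 -0.7712] 2.775557561562891e-16
7 [-0.2358 -0.336   2.1255 -0.4149  0.765  -0.0477] 2.1677797545656835e-16
[ 0.2403  0.      0.443   0.5725 -0.      0.2353  0.1005  0.0004  0.0206] [[-0. -0. -0.]
 [-0. -0. -0.]
 [-0.  0.  0.]
 [-0.  0.  0.]
 [-0.  0.  0.]
 [-0.  0. -0.]
 [ 0.  0.  0.]
 [ 0. -0.  0.]]
```

```bash
cat >> h.py <<'E'
from scipy.optimize import least_squares
X=np.array([.2403,0,.443,.5725,0,.2353,.1005,.0004,.0206])
C=R.from_matrix([[0,0,-1],[-1,0,0],[0,1,0]])
LO=np.array([-2.77,-.9,.21,-1.53,.24,-2.84]);HI=np.array([2.77,2.22,2.48,4.67,2.81,2.84])
def fk(q,x=X):
    h,a,L1,L2,L3,Lt,b,c,e=x
    A=R.from_euler("ZY",[q[0],q[1]]);B=A*R.from_euler("Y",q[2]);W=B*R.from_euler("ZY",[q[3],q[4]]);T=W*R.from_euler("Z",q[5])
    return np.array([0,0,h])+R.from_euler("Z",q[0]).apply([a,b,0])+A.apply([0,0,L1])+B.apply([e,c,L2])+W.apply([0,0,Lt]),T*C
def ik(p,M,seed):
    Q=R.from_matrix(M)
    def f(q):
        a,T=fk(q);return np.r_[(a-p)*5,(T.inv()*Q).as_rotvec()]
    o=least_squares(f,np.clip(seed,LO+.02,HI-.02),bounds=(LO,HI),xtol=1e-12);return o.x,np.abs(o.fun).max()
YAW=.147;EX=np.array([np.cos(YAW),np.sin(YAW),0]);EY=np.array([-np.sin(YAW),np.cos(YAW),0]);EZ=np.array([0,0,1.])
H=np.array([.665,.025,.105])
def pose(th,beta,yg,rad=.152,off=.005,flip=1):
    a=th-.175; u=-np.sin(a)*EX+np.cos(a)*EZ; n=np.cos(a)*EX+np.sin(a)*EZ  # u hinge->edge, n outer->inner
    d=-np.cos(beta)*u-np.sin(beta)*EY          # beta>0: tool comes from the left
    g=H+rad*u+yg*EY+.006*n
    z=n*flip;x=np.cross(d,z)
    return g+off*d,np.stack([x,d,z],1)
E
cat > scan.py <<'E'
from h import *
s=get_state();q0=s["qpos"];rng=np.random.default_rng(0)
TH=np.linspace(.05,1.745,12)
for b in (25,30,35,40,45,50):
  for yg in(-.05,0,.03,.06):
    best=None
    for flip in(1,-1):
      for k in range(14):
        sd=q0 if k==0 else LO+(HI-LO)*rng.random(6)
        p,M=pose(TH[-1],np.radians(b),yg,flip=flip);q,e=ik(p,M,sd)
        if e>1e-4:continue
        Qs=[q];ok=True
        for th in TH[-2::-1]:
            p,M=pose(th,np.radians(b),yg,flip=flip);q,e=ik(p,M,q)
            if e>1e-4 or np.abs(q-Qs[-1]).max()>1:ok=False;break
            Qs.append(q)
        if ok:
            m=min((np.array(Qs)-LO).min(),(HI-np.array(Qs)).min())
            if best is None or m>best[0]:best=(m,flip,Qs[-1],Qs[0])
    if best:print(b,yg,best[0],best[1],best[2],best[3])
E
timeout 500 python3 scan.py
cat > scan2.py <<'E'
from h import *
rng=np.random.default_rng(0)
for b in (40,55,70,90,-40,-90):
  for th in(.3,.8,1.2,1.5,1.745):
    r=[]
    for flip in(1,-1):
      sols=[]
      for k in range(12):
        p,M=pose(th,np.radians(b),np.sign(b)*.05,flip=flip);q,e=ik(p,M,LO+(HI-LO)*rng.random(6));sols.append((e,q))
      sols.sort(key=lambda t:t[0]);r.append((round(sols[0][0],4),np.round(sols[0][1],2).tolist()))
    print(b,th,r)
E
timeout 500 python3 scan2.py
```

```text
40 0.3 [(np.float64(0.0), [0.19, 0.25, 1.71, -0.76, 1.21, 0.38]), (np.float64(0.0), [0.19, 0.25, 1.71, -0.76, 1.21, -2.76])]
40 0.8 [(np.float64(0.0), [0.2, -0.01, 2.11, -1.12, 0.83, 1.0]), (np.float64(0.0), [0.2, -0.01, 2.11, -1.12, 0.83, -2.14])]
40 1.2 [(np.float64(0.0), [0.21, -0.04, 2.35, 4.54, 0.77, 1.86]), (np.float64(0.0), [0.21, -0.04, 2.35, 4.54, 0.77, -1.28])]
40 1.5 [(np.float64(0.0), [0.22, 0.12, 2.44, 4.11, 1.0, 2.5]), (np.float64(0.0), [0.22, 0.12, 2.44, 4.11, 1.0, -0.64])]
40 1.745 [(np.float64(0.0243), [0.23, 0.35, 2.41, 3.98, 1.3, 2.84]), (np.float64(0.0), [0.22, 0.37, 2.42, 3.95, 1.31, -0.26])]
55 0.3 [(np.float64(0.0), [0.25, 0.33, 1.7, -1.01, 1.33, 0.55]), (np.float64(0.0), [0.25, 0.33, 1.7, -1.01, 1.33, -2.6])]
55 0.8 [(np.float64(0.0), [0.27, 0.13, 2.04, -1.28, 1.1, 1.19]), (np.float64(0.0), [0.27, 0.13, 2.04, -1.28, 1.1, -1.95])]
55 1.2 [(np.float64(0.0), [0.3, 0.12, 2.24, 4.66, 1.09, 1.86]), (np.float64(0.0), [0.3, 0.12, 2.24, 4.66, 1.09, -1.29])]
55 1.5 [(np.float64(0.0), [0.31, 0.25, 2.3, 4.42, 1.22, 2.38]), (np.float64(0.0), [0.31, 0.25, 2.3, 4.42, 1.22, -
[... 1919 characters left out ...]
3, 1.59, -2.7]), (np.float64(0.0), [-0.77, 0.45, 2.25, 1.53, 1.59, 0.44])]
-90 0.3 [(np.float64(0.0), [-0.49, 0.65, 1.51, 1.18, 2.09, -0.82]), (np.float64(0.0), [-0.49, 0.65, 1.51, 1.18, 2.09, 2.32])]
-90 0.8 [(np.float64(0.0), [-0.55, 0.57, 1.69, 1.08, 2.09, -1.45]), (np.float64(0.0), [-0.55, 0.57, 1.69, 1.08, 2.09, 1.69])]
-90 1.2 [(np.float64(0.0), [-0.59, 0.58, 1.78, 0.99, 2.07, -1.96]), (np.float64(0.0), [-0.59, 0.58, 1.78, 0.99, 2.07, 1.18])]
-90 1.5 [(np.float64(0.0), [-0.62, 0.63, 1.81, 0.94, 2.03, -2.35]), (np.float64(0.0), [-0.62, 0.63, 1.81, 0.94, 2.03, 0.8])]
-90 1.745 [(np.float64(0.0), [-0.62, 0.69, 1.8, 0.91, 2.0, -2.64]), (np.float64(0.0), [-0.62, 0.69, 1.8, 0.91, 2.0, 0.5])]
```

```bash
cat >> h.py <<'E'
def rows(T0,T1,n=None):
    """equal rows (body twist, shift then turn) from T0 to T1"""
    p0,M0=T0;p1,M1=T1;rv=(R.from_matrix(M0).inv()*R.from_matrix(M1)).as_rotvec()
    if n is None:n=int(max(np.ceil(np.linalg.norm(p1-p0)/.046),np.ceil(np.degrees(np.linalg.norm(rv))/8.2),1))
    out=[];p=p0.copy();M=M0.copy()
    for k in range(n):
        out.append(np.r_[M.T@(p1-p0)/n/.12,rv/n/2/np.pi]);p=p+(p1-p0)/n;M=M@R.from_rotvec(rv/n).as_matrix()
    return np.round(out,3)
def cpose(th,beta=-65,tr=.147,ty=-.138,back=0,dn=0):
    p,M=pose(th,np.radians(beta),ty,rad=tr,off=-.014-back);return p+M[:,2]*dn,M
E
python3 - <<'E'
from h import *
s,M=st();pre=pose(.03,0,0,rad=.212);dn=pose(.03,0,0)
r=rows((s["eef_pos"],M),pre);print(len(r),r.tolist());print("down",rows(pre,dn,3).tolist())
q,e=ik(*pre,s["qpos"]);print(pre[0],q,e)
print("tilt",rows(dn,pose(.27,0,0),5).tolist())
q,e=ik(*pose(.27,0,0),q);print(q,e)
print("corner path")
for th in np.linspace(.27,1.75,8):
    p,Mm=cpose(th);q,e=ik(p,Mm,q);print(round(th,2),p,q,round(e,5))
E
```

```text
t 11.7 q [-0.2358 -0.336   2.1255 -0.4149  0.765  -0.0477] p [ 0.5349 -0.0923  0.3318] F [-0.1792 -0.3974 -0.3289] op 0.3520514400034478
[[-0.0874  0.4859  0.8697]
 [-0.9049 -0.4038  0.1347]
 [ 0.4166 -0.7752  0.4749]]
6 [[-0.187, 0.068, 0.208, -0.017, -0.004, 0.013], [-0.177, 0.06, 0.219, -0.017, -0.004, 0.013], [-0.167, 0.05, 0.229, -0.017, -0.004, 0.013], [-0.158, 0.038, 0.238, -0.017, -0.004, 0.013], [-0.149, 0.025, 0.245, -0.017, -0.004, 0.013], [-0.141, 0.011, 0.251, -0.017, -0.004, 0.013]]
down [[-0.0, 0.167, -0.0, 0.0, 0.0, 0.0], [-0.0, 0.167, -0.0, 0.0, 0.0, 0.0], [-0.0, 0.167, -0.0, 0.0, 0.0, 0.0]]
[0.7005 0.0303 0.309 ] [-0.0898  0.3832  1.3437 -0.0339  1.5557 -0.2339] 6.106226635438361e-15
tilt [[-0.0, 0.005, -0.059, 0.008, 0.0, -0.0], [-0.0, 0.002, -0.059, 0.008, 0.0, -0.0], [-0.0, -0.001, -0.059, 0.008, 0.0, -0.0], [-0.0, -0.004, -0.059, 0.008, 0.0, -0.0], [-0.0, -0.007, -0.058, 0.008, 0.0, -0.0]]
[-0.1271  0.1963  1.6741  0.0278  1.1799 -0.2835] 1.3100631690576847e-14
corner path
0.27 [ 0.6786 -0.1253  0.2578] [-0.5792  0.6105  1.3691  0.8542  1.9364 -0.808 ] 0.0
0.48 [ 0.6471 -0.13    0.2526] [-0.6269  0.5329  1.5016  0.8853  1.8806 -1.0487] 0.0
0.69 [ 0.6173 -0.1344  0.2408] [-0.6768  0.4792  1.6194  0.9243  1.8408 -1.297 ] 0.0
0.9 [ 0.5907 -0.1383  0.223 ] [-0.726   0.454   1.719   0.9669  1.818  -1.5528] 0.0
1.12 [ 0.5683 -0.1416  0.1999] [-0.7707  0.4608  1.7959  1.0092  1.8118 -1.8149] 0.0
1.33 [ 0.5513 -0.1442  0.1726] [-0.8069  0.501   1.8461  1.0477  1.8211 -2.08  ] 0.0
1.54 [ 0.5403 -0.1458  0.1423] [-0.831   0.5721  1.8662  1.0805  1.8446 -2.3434] 0.0
1.75 [ 0.5358 -0.1465  0.1104] [-0.8404  0.6678  1.8547  1.1077  1.881  -2.5995] 0.0
```

Emit:
send_rows([
  [[-0.187,0.068,0.208],[-0.017,-0.004,0.013]],
  [[-0.177,0.06,0.219],[-0.017,-0.004,0.013]],
  [[-0.167,0.05,0.229],[-0.017,-0.004,0.013]],
  [[-0.158,0.038,0.238],[-0.017,-0.004,0.013]],
  [[-0.149,0.025,0.245],[-0.017,-0.004,0.013]],
  [[-0.141,0.011,0.251],[-0.017,-0.004,0.013]],
  [[0,0,0],[0,0,0]],
  [[0,0,0],[0,0,0]],
])

```text
time: 12.5
eef_pos: [0.702, 0.0274, 0.3081]
tcp_rot: [0.571, -0.502, 0.42, -0.496]
contact_force: [0.3, 0.1, 1.4]
opening: 0.351
```

Run:
```python
from h import *
s,M=st();c=read_camera("wrist");im=c["img"].copy()
for th,col in((0,(0,0,255)),(.08,(255,0,0))):
  a=th-.175;u=-np.sin(a)*EX+np.cos(a)*EZ;n=np.cos(a)*EX+np.sin(a)*EZ
  for y in(-.15,-.05,.05,.15):
    for t in(0,.012):
      P=H+.16*u+y*EY+n*t;v=wproj(c,s,M,P)
      if 0<v[0]<512 and 0<v[1]<384:cv2.circle(im,tuple(int(round(w)) for w in v),2,col,1)
cv2.imwrite("pics/w3.png",cv2.resize(im,(800,600),interpolation=cv2.INTER_CUBIC))
pre=pose(.03,0,0,rad=.212);print(M.T@(pre[0]-s["eef_pos"])/.12,(R.from_matrix(M).inv()*R.from_matrix(pre[1])).as_rotvec())
```

```text
t 12.5 q [-0.0987  0.3941  1.3318 -0.0193  1.5723 -0.2427] p [0.702  0.0274 0.3081] F [0.2606 0.1406 1.449 ] op 0.3513679595293844
[[ 0.1435 -0.1571  0.9771]
 [-0.9895 -0.0038  0.1447]
 [-0.019  -0.9876 -0.156 ]]
[-0.0257 -0.0049 -0.0097] [ 0.0116 -0.0001 -0.0193]
```

View pics/w3.png

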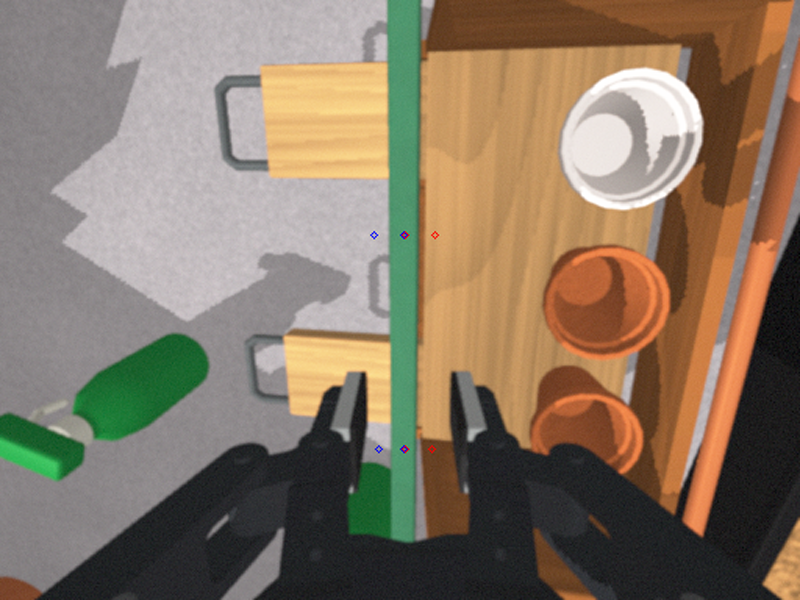

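The wrist view shows the flap edge (u 388–419) centred between the jaws, with the flap at about 0.04 rad. I'm descending and gripping.

Emit:
send_rows([
  [[0,0.167,0],[0,0,0]],
  [[0,0.167,0],[0,0,0]],
  [[0,0.167,0],[0,0,0]],
  [[0,0,0],[0,0,0]],
])

```text
time: 12.95
eef_pos: [0.6895, 0.0273, 0.2528]
tcp_rot: [0.57, -0.501, 0.421, -0.496]
contact_force: [0.1, 0.2, 0.1]
opening: 0.346
```

Emit:
send_rows([
  [[0,0,0],[0,0,0]],
  [[0,0,0],[0,0,0]],
  [[0,0,0],[0,0,0]],
  [[0,0,0],[0,0,0]],
  [[0,0,0],[0,0,0]],
], gripper=1.0, grip_force=25)

```text
time: 13.45
eef_pos: [0.6932, 0.0273, 0.2564]
tcp_rot: [0.569, -0.499, 0.424, -0.498]
contact_force: [0.2, 0.1, 5.6]
opening: 0.135
```

Emit:
send_rows([
  [[0,0.005,-0.055],[0.0075,0,0]],
  [[0,0.002,-0.055],[0.0075,0,0]],
  [[0,-0.001,-0.055],[0.0075,0,0]],
  [[0,-0.004,-0.055],[0.0075,0,0]],
  [[0,-0.007,-0.055],[0.0075,0,0]],
  [[0,0,0],[0,0,0]],
  [[0,0,0],[0,0,0]],
])

```text
time: 14.15
eef_pos: [0.6593, 0.0225, 0.2586]
tcp_rot: [-0.508, 0.446, -0.479, 0.561]
contact_force: [-2.3, 0.7, 6.0]
opening: 0.135
```

Run:
```python
from h import *
s,M=st();n=M[:,2];print("theta by tool tilt",.175+np.arctan2(n[2],n@EX))
v=s["eef_pos"]-M[:,1]*.005-H;print("theta by pos",.175+np.arctan2(-(v@EX)+.006,v[2]),v@EX,v@EY,v[2])
```

```text
t 14.15 q [-0.133   0.2009  1.6561  0.0401  1.2053 -0.2893] p [0.6593 0.0225 0.2586] F [-2.2664  0.695   6.0482] op 0.13511704554684403
[[ 0.1435  0.0837  0.9861]
 [-0.9895  0.0266  0.1418]
 [-0.0144 -0.9961  0.0866]]
theta by tool tilt 0.2617152783198511
theta by pos 0.2533739114777025 -0.006454766080557341 -0.0017444595451002742 0.15858918342189743
```

Emit:
send_rows([
  [[0,0,0],[0,0,0]],
  [[0,0,0],[0,0,0]],
  [[0,0,0],[0,0,0]],
  [[0,-0.2,0],[0,0,0]],
  [[0,-0.3,0],[0,0,0]],
  [[0,-0.3,0],[0,0,0]],
  [[0,0,0],[0,0,0]],
], gripper=0.65)

```text
time: 14.85
eef_pos: [0.6536, 0.0197, 0.3591]
tcp_rot: [-0.505, 0.443, -0.482, 0.562]
contact_force: [-0.7, -0.7, 0.2]
opening: 0.347
```

Run:
```python
from h import *
s,M=st();pre=cpose(.26,back=.07)
r=rows((s["eef_pos"],M),pre);print(pre[0],len(r),r.tolist());print(ik(*pre,s["qpos"]))
A=read_camera("scene");B=read_camera("side")
a=cv2.resize(A["img"][80:260,120:340],(400,327));b=cv2.resize(B["img"][95:225,215:375],(400,325))
cv2.imwrite("pics/c4.png",np.hstack([a[:325],b]))
```

```text
t 14.85 q [-0.1388  0.1294  1.5567  0.0393  1.366  -0.288 ] p [0.6536 0.0197 0.3591] F [-0.7489 -0.6908  0.1575] op 0.3471690008835
[[ 0.143   0.0939  0.9853]
 [-0.9896  0.0257  0.1412]
 [-0.0121 -0.9952  0.0966]]
[ 0.687  -0.1882  0.2874] 8 [[0.22, 0.072, -0.004, -0.0, 0.0, 0.022], [0.228, 0.041, -0.003, -0.0, 0.0, 0.022], [0.232, 0.008, -0.003, -0.0, 0.0, 0.022], [0.23, -0.024, -0.003, -0.0, 0.0, 0.022], [0.225, -0.056, -0.003, -0.0, 0.0, 0.022], [0.215, -0.087, -0.003, -0.0, 0.0, 0.022], [0.2, -0.116, -0.003, -0.0, 0.0, 0.022], [0.182, -0.143, -0.003, -0.0, 0.0, 0.022]]
(array([-0.6377,  0.6638,  1.2329,  0.8414,  2.0352, -0.7718]), np.float64(2.0922708010573388e-10))
```

View pics/c4.png

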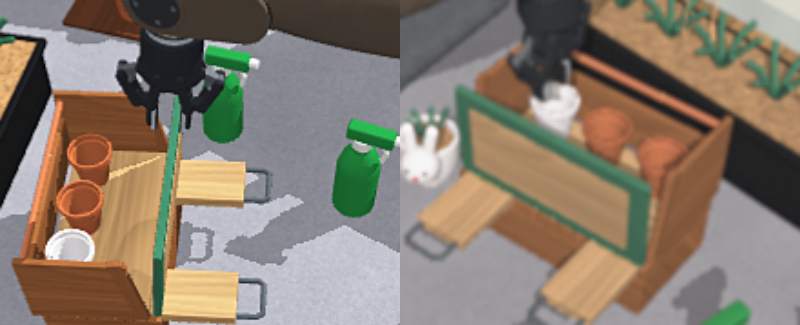

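Emit:
send_rows([
  [[0.22,0.072,-0.004],[0,0,0.0225]],
  [[0.228,0.041,-0.003],[0,0,0.0225]],
  [[0.232,0.008,-0.003],[0,0,0.0225]],
  [[0.23,-0.024,-0.003],[0,0,0.0225]],
  [[0.225,-0.056,-0.003],[0,0,0.0225]],
  [[0.215,-0.087,-0.003],[0,0,0.0225]],
  [[0.2,-0.116,-0.003],[0,0,0.0225]],
  [[0.182,-0.143,-0.003],[0,0,0.0225]],
  [[0,0,0],[0,0,0]],
  [[0,0,0],[0,0,0]],
])

```text
time: 15.95
eef_pos: [0.6838, -0.1878, 0.2733]
tcp_rot: [-0.187, 0.652, -0.102, 0.727]
contact_force: [-0.3, 0.4, 0.2]
opening: 0.348
```

Run:
```python
from h import *
s,M=st();pre=cpose(.26,back=.07)
print(rows((s["eef_pos"],M),pre,1).tolist());print("then fwd",.07/.12)
c=read_camera("wrist");im=c["img"].copy()
a=.26-.175;u=-np.sin(a)*EX+np.cos(a)*EZ;n=np.cos(a)*EX+np.sin(a)*EZ
for r,y,t in((.16,-.15,0),(.16,-.15,.012),(.16,-.05,0),(.16,-.05,.012),(.16,.1,0),(.16,.1,.012),(.147,-.138,.006),(.05,-.15,0)):
    v=wproj(c,s,M,H+r*u+y*EY+n*t);print(r,y,v)
    if 0<v[0]<512 and 0<v[1]<384:cv2.circle(im,tuple(int(round(w)) for w in v),2,(0,0,255),1)
cv2.imwrite("pics/w5.png",cv2.resize(im,(800,600),interpolation=cv2.INTER_CUBIC))
```

```text
t 15.95 q [-0.6417  0.6736  1.2512  0.845   2.028  -0.7826] p [ 0.6838 -0.1878  0.2733] F [-0.2877  0.3545  0.2061] op 0.3478220994218861
[[ 0.1284 -0.0954  0.9871]
 [-0.3928  0.9091  0.1389]
 [-0.9106 -0.4056  0.0793]]
[[-0.102, -0.053, 0.035, -0.001, -0.001, -0.003]]
then fwd 0.5833333333333334
0.16 -0.15 [258.5274 195.1217]
0.16 -0.15 [275.4715 194.9519]
0.16 -0.05 [258.3731 124.1135]
0.16 -0.05 [270.7908 123.995 ]
0.16 0.1 [258.2534  68.4463]
0.16 0.1 [267.1146  68.3649]
0.147 -0.138 [266.5001 196.6321]
0.05 -0.15 [259.9169 277.3865]
```

View pics/w5.png

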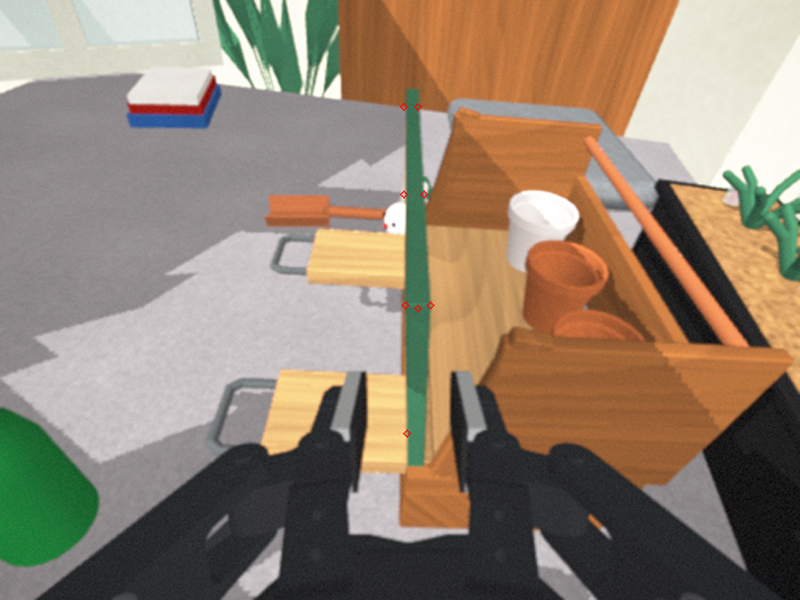

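The flap lies within about 1 mm of where I predicted, so I'm applying the small correction, advancing onto the corner and gripping.

Emit:
send_rows([
  [[-0.102,-0.053,0.03],[0,0,-0.003]],
  [[0,0,0],[0,0,0]],
  [[0,0.15,0],[0,0,0]],
  [[0,0.15,0],[0,0,0]],
  [[0,0.15,0],[0,0,0]],
  [[0,0.13,0],[0,0,0]],
  [[0,0,0],[0,0,0]],
])

```text
time: 16.7
eef_pos: [0.6804, -0.1224, 0.2637]
tcp_rot: [-0.196, 0.647, -0.11, 0.729]
contact_force: [0.3, 0.3, 0.1]
opening: 0.351
```

Run:
```python
from h import *
s,M=st();g=cpose(.26);print(rows((s["eef_pos"],M),g,1).tolist())
A=read_camera("scene");B=read_camera("side")
a=cv2.resize(A["img"][60:190,180:340],(400,325),interpolation=cv2.INTER_CUBIC);b=cv2.resize(B["img"][95:225,225:385],(400,325),interpolation=cv2.INTER_CUBIC)
cv2.imwrite("pics/c6.png",np.hstack([a,b]))
```

```text
t 16.7 q [-0.5738  0.6033  1.365   0.8533  1.9357 -0.7893] p [ 0.6804 -0.1224  0.2637] F [0.273  0.333  0.1021] op 0.35109362219801865
[[ 0.1391 -0.0939  0.9858]
 [-0.414   0.8988  0.1441]
 [-0.8996 -0.4282  0.0861]]
[[0.053, 0.001, -0.009, -0.0, 0.0, 0.001]]
```

View pics/c6.png

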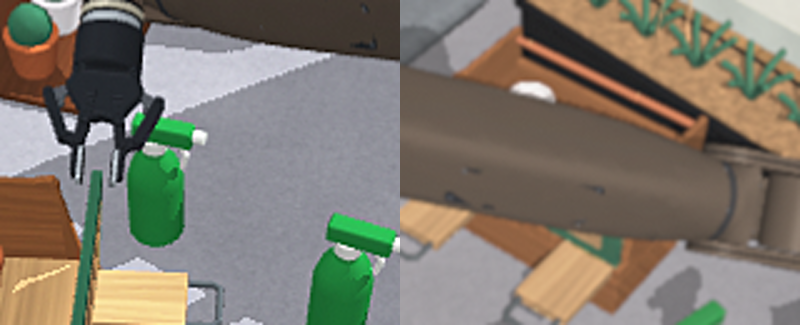

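Emit:
send_rows([
  [[0.05,0,-0.005],[0,0,0]],
  [[0,0,0],[0,0,0]],
])

```text
time: 17.0
eef_pos: [0.6809, -0.1288, 0.2567]
tcp_rot: [-0.195, 0.648, -0.111, 0.728]
contact_force: [0.6, 0.5, -1.0]
opening: 0.348
```

Emit:
send_rows([
  [[0,0,0],[0,0,0]],
  [[0,0,0],[0,0,0]],
  [[0,0,0],[0,0,0]],
  [[0,0,0],[0,0,0]],
  [[0,0,0],[0,0,0]],
], gripper=1.0, grip_force=45)

```text
time: 17.5
eef_pos: [0.681, -0.1286, 0.2571]
tcp_rot: [-0.195, 0.647, -0.111, 0.728]
contact_force: [0.5, -5.6, -0.3]
opening: 0.118
```

```bash
cat > arc.py <<'E'
from h import *
import sys
s,M=st();n=M[:,2];th=.175+np.arctan2(n[2],n@EX);v=s["eef_pos"]-M[:,1]*.005-H
print("theta tilt",th,"pos",.175+np.arctan2(-(v@EX)+.006*np.cos(th-.175),v[2]-.006*np.sin(th-.175)),"rad",np.hypot(v@EX,v[2]),"y",v@EY)
tip=s["eef_pos"]+M[:,1]*.014-H;print("tip cab",tip@EX,tip@EY,tip[2])
d=float(sys.argv[1]);Q=R.from_rotvec(-EY*d)   # tipping out: edge +z -> -x
p1=H+Q.apply(s["eef_pos"]-H);M1=Q.as_matrix()@M
print("row",rows((s["eef_pos"],M),(p1,M1),1).tolist())
E
python3 arc.py .04
```

```text
t 17.5 q [-0.5807  0.6148  1.3605  0.849   1.9328 -0.7963] p [ 0.681  -0.1286  0.2571] F [ 0.4595 -5.5946 -0.2855] op 0.11787219279505284
[[ 0.1368 -0.0904  0.9865]
 [-0.4152  0.8989  0.14  ]
 [-0.8994 -0.4287  0.0854]]
theta tilt 0.26050990256084183 pos 0.25873012768798515 rad 0.15438813175955018 y -0.15879018614907156
tip cab -0.006120938313349309 -0.14164357649533182 0.14608726074319717
row [[-0.001, -0.001, -0.051, 0.003, -0.006, 0.0]]
```

```bash
sed -i 's/np.round(out,3)/np.round(out,4)/' h.py; python3 arc.py .05 | tail -1
```

```text
row [[-0.0008, -0.0008, -0.0634, 0.0034, -0.0072, 0.0]]
```

Emit:
send_rows([
  [[-0.0008,-0.0008,-0.0634],[0.0034,-0.0072,0]],
  [[-0.0008,-0.0008,-0.0634],[0.0034,-0.0072,0]],
  [[-0.0008,-0.0008,-0.0634],[0.0034,-0.0072,0]],
  [[-0.0008,-0.0008,-0.0634],[0.0034,-0.0072,0]],
  [[-0.0008,-0.0008,-0.0634],[0.0034,-0.0072,0]],
  [[-0.0008,-0.0008,-0.0634],[0.0034,-0.0072,0]],
  [[0,0,0],[0,0,0]],
  [[0,0,0],[0,0,0]],
])

```text
time: 18.3
eef_pos: [0.6367, -0.1349, 0.2483]
tcp_rot: [-0.162, 0.535, -0.125, 0.82]
contact_force: [0.5, -5.0, -1.5]
opening: 0.124
```

```bash
python3 arc.py .05
```

```text
t 18.3 q [-0.6489  0.5096  1.5457  0.8966  1.8563 -1.1387] p [ 0.6367 -0.1349  0.2483] F [ 0.5268 -5.0471 -1.4835] op 0.12376900690731854
[[ 0.3965  0.0322  0.9175]
 [-0.3781  0.9164  0.1312]
 [-0.8366 -0.3989  0.3755]]
theta tilt 0.5599625218995831 pos 0.558911536709988 rad 0.15438108370318557 y -0.15857113156885988
tip cab -0.049060943897479815 -0.14143625081510894 0.13770352647193085
row [[-0.0008, -0.0007, -0.0634, 0.0034, -0.0072, 0.0]]
```

Emit:
send_rows([
  [[-0.0008,-0.0008,-0.0634],[0.0034,-0.0072,0]],
  [[-0.0008,-0.0008,-0.0634],[0.0034,-0.0072,0]],
  [[-0.0008,-0.0008,-0.0634],[0.0034,-0.0072,0]],
  [[-0.0008,-0.0008,-0.0634],[0.0034,-0.0072,0]],
  [[-0.0008,-0.0008,-0.0634],[0.0034,-0.0072,0]],
  [[-0.0008,-0.0008,-0.0634],[0.0034,-0.0072,0]],
  [[-0.0008,-0.0008,-0.0634],[0.0034,-0.0072,0]],
  [[-0.0008,-0.0008,-0.0634],[0.0034,-0.0072,0]],
  [[0,0,0],[0,0,0]],
  [[0,0,0],[0,0,0]],
])

```text
time: 19.3
eef_pos: [0.5858, -0.1423, 0.2171]
tcp_rot: [-0.111, 0.366, -0.138, 0.913]
contact_force: [-0.5, -4.4, -1.8]
opening: 0.123
```

```bash
python3 arc.py .05
```

```text
t 19.3 q [-0.7415  0.4526  1.7395  0.9789  1.8077 -1.6197] p [ 0.5858 -0.1423  0.2171] F [-0.4841 -4.4479 -1.788 ] op 0.12290604966020854
[[ 0.6933  0.1713  0.7   ]
 [-0.3342  0.937   0.1016]
 [-0.6385 -0.3044  0.7069]]
theta tilt 0.9600560891392942 pos 0.9571586262691039 rad 0.15430707286405348 y -0.15837067485857065
tip cab -0.0985909573818568 -0.14123614337794604 0.10782760832712472
row [[-0.0009, -0.0006, -0.0634, 0.0034, -0.0072, 0.0]]
```

Emit:
send_rows([
  [[-0.0008,-0.0007,-0.0634],[0.0034,-0.0072,0]],
  [[-0.0008,-0.0007,-0.0634],[0.0034,-0.0072,0]],
  [[-0.0008,-0.0007,-0.0634],[0.0034,-0.0072,0]],
  [[-0.0008,-0.0007,-0.0634],[0.0034,-0.0072,0]],
  [[-0.0008,-0.0007,-0.0634],[0.0034,-0.0072,0]],
  [[-0.0008,-0.0007,-0.0634],[0.0034,-0.0072,0]],
  [[-0.0008,-0.0007,-0.0634],[0.0034,-0.0072,0]],
  [[-0.0008,-0.0007,-0.0634],[0.0034,-0.0072,0]],
  [[-0.0008,-0.0007,-0.0634],[0.0034,-0.0072,0]],
  [[-0.0008,-0.0007,-0.0634],[0.0034,-0.0072,0]],
  [[0,0,0],[0,0,0]],
  [[0,0,0],[0,0,0]],
])

```text
time: 20.5
eef_pos: [0.5451, -0.1482, 0.154]
tcp_rot: [-0.042, 0.136, -0.147, 0.979]
contact_force: [-1.0, -2.9, -1.2]
opening: 0.124
```

```bash
python3 arc.py .05
```

```text
t 20.5 q [-0.8267  0.5426  1.86    1.0726  1.8298 -2.2442] p [ 0.5451 -0.1482  0.154 ] F [-1.0265 -2.8757 -1.207 ] op 0.12377841709363072
[[ 0.9197  0.2767  0.2786]
 [-0.2994  0.9532  0.0418]
 [-0.254  -0.1218  0.9595]]
theta tilt 1.4602401031271317 pos 1.4575046172403976 rad 0.15420085613775103 y -0.15823943146622646
tip cab -0.1381661593506127 -0.1410938312531714 0.047246322721852044
row [[-0.001, -0.0004, -0.0633, 0.0034, -0.0072, -0.0]]
```

Emit:
send_rows([
  [[-0.001,-0.0005,-0.0634],[0.0034,-0.0072,0]],
  [[-0.001,-0.0005,-0.0634],[0.0034,-0.0072,0]],
  [[-0.001,-0.0005,-0.0634],[0.0034,-0.0072,0]],
  [[-0.001,-0.0005,-0.0634],[0.0034,-0.0072,0]],
  [[0,0,-0.0254],[0.0014,-0.0029,0]],
  [[0,0,-0.0254],[0.0014,-0.0029,0]],
  [[0,0,0],[0,0,0]],
  [[0,0,0],[0,0,0]],
])

```text
time: 21.3
eef_pos: [0.5377, -0.1492, 0.1183]
tcp_rot: [-0.007, 0.021, -0.149, 0.989]
contact_force: [-3.0, -2.3, -1.3]
opening: 0.124
```

```bash
python3 arc.py .02
```

```text
t 21.3 q [-0.8427  0.6433  1.8582  1.1066  1.8677 -2.5383] p [ 0.5377 -0.1492  0.1183] F [-3.0066 -2.2902 -1.3356] op 0.12352861396711133
[[ 0.955   0.2934  0.0443]
 [-0.2941  0.9557  0.0084]
 [-0.0398 -0.0211  0.999 ]]
theta tilt 1.700769985324436 pos 1.697746709641778 rad 0.15413834994093467 y -0.15817447148417632
tip cab -0.14538070725519645 -0.141027714759484 0.012990587187283964
row [[-0.0008, -0.0003, -0.0253, 0.0014, -0.0029, -0.0]]
```

Two more small rows, then I check the vertical force for contact with the supports.

Emit:
send_rows([
  [[0,0,-0.0254],[0.0014,-0.0029,0]],
  [[0,0,-0.0254],[0.0014,-0.0029,0]],
  [[0,0,0],[0,0,0]],
  [[0,0,0],[0,0,0]],
])

```text
time: 21.7
eef_pos: [0.5373, -0.1493, 0.1119]
tcp_rot: [-0.001, 0.002, -0.149, 0.989]
contact_force: [-5.1, -1.6, -2.9]
opening: 0.12
```

Emit:
send_rows([
  [[0,0,-0.0254],[0.0014,-0.0029,0]],
  [[0,0,0],[0,0,0]],
  [[0,0,0],[0,0,0]],
])

```text
time: 22.0
eef_pos: [0.5373, -0.1493, 0.1109]
tcp_rot: [0.004, -0.009, -0.148, 0.989]
contact_force: [-5.7, 1.5, 4.3]
opening: 0.12
```

```bash
python3 arc.py .02
```

```text
t 22.0 q [-0.8432  0.6726  1.8506  1.1166  1.8857 -2.6096] p [ 0.5373 -0.1493  0.1109] F [-5.6789  1.4912  4.3269] op 0.12045457239875511
[[ 0.9561  0.2925 -0.0184]
 [-0.2927  0.9562 -0.0054]
 [ 0.016   0.0106  0.9998]]
theta tilt 1.7647892676295163 pos 1.7470205933289316 rad 0.15409362693650694 y -0.15823920993253454
tip cab -0.14582478344601427 -0.14108152600055734 0.006011716379116114
row [[-0.0011, -0.0006, -0.0253, 0.0014, -0.0029, 0.0]]
```

Emit:
send_rows([
  [[0,0,0],[0,0,0]],
  [[0,0,0],[0,0,0]],
  [[0,0,0],[0,0,0]],
  [[0,-0.08,0],[0,0,0]],
  [[0,-0.15,0],[0,0,0]],
  [[0,-0.2,0],[0,0,0]],
  [[0,-0.2,0],[0,0,0]],
  [[0,0,0.25],[0,0,0]],
  [[0,0,0.35],[0,0,0]],
  [[0,0,0.35],[0,0,0]],
  [[0,0,0.35],[0,0,0]],
  [[0,0,0],[0,0,0]],
], gripper=0.72)

```text
time: 23.2
eef_pos: [0.5135, -0.225, 0.271]
tcp_rot: [-0.002, -0.013, -0.15, 0.989]
contact_force: [0.3, -1.1, 0.6]
opening: 0.278
```

Run:
```python
from h import *
s,M=st();A=read_camera("scene");B=read_camera("side")
a=cv2.resize(A["img"],(400,300));b=cv2.resize(B["img"],(400,300));a2=cv2.resize(A["img"][95:275,120:360],(400,300),interpolation=cv2.INTER_CUBIC);b2=cv2.resize(B["img"][110:260,200:400],(400,300),interpolation=cv2.INTER_CUBIC)
cv2.imwrite("pics/end.png",np.vstack([np.hstack([a,b]),np.hstack([a2,b2])]))
o=cv2.imread("pics/scene0.png");d=cv2.absdiff(o,A["img"]).max(2)
for n,(x,y,w,h) in dict(rabbit=(165,270,60,55),scoop=(205,315,90,40),sprayer=(228,105,38,55)).items():print(n,"mean change",d[y:y+h,x:x+w].mean())
```

```text
t 23.2 q [-0.9524  0.436   1.803   1.1293  2.067  -2.3798] p [ 0.5135 -0.225   0.271 ] F [ 0.3305 -1.0757  0.6278] op 0.2775787733765123
[[ 0.9547  0.2963 -0.026 ]
 [-0.2962  0.9551  0.008 ]
 [ 0.0272  0.      0.9996]]
rabbit mean change 26.063636363636363
scoop mean change 30.31
sprayer mean change 20.16555023923445
```

View pics/end.png

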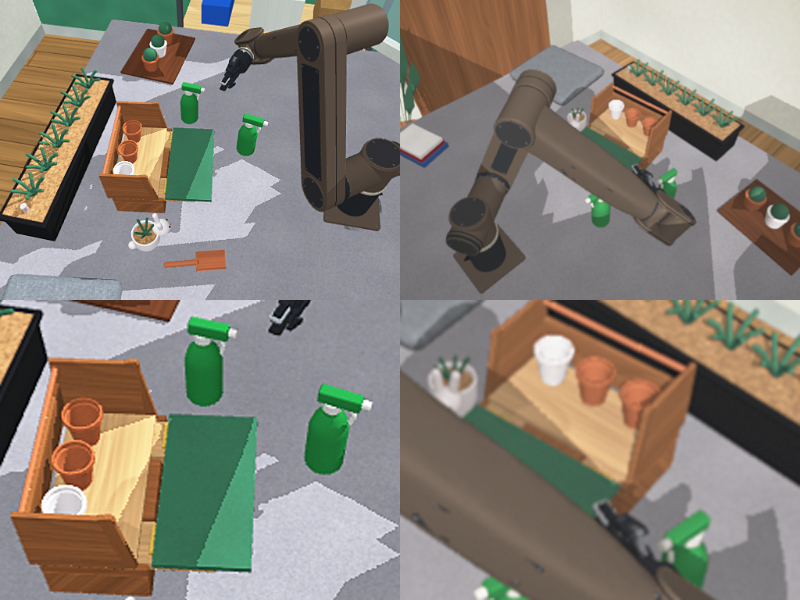

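Run:
```python
from h import *
A=read_camera("scene")["img"];o=cv2.imread("pics/scene0.png")
for n,(x,y,w,h) in dict(rabbit=(165,270,60,55),scoop=(205,315,90,40),sprayer=(228,105,38,55)).items():
    r=cv2.matchTemplate(A[y-25:y+h+25,x-25:x+w+25],o[y:y+h,x:x+w],cv2.TM_CCOEFF_NORMED);_,v,_,l=cv2.minMaxLoc(r);print(n,"pixel shift",l[0]-25,l[1]-25,"score",round(v,2))
st();sign_off()
```

```text
rabbit pixel shift 0 0 score 0.87
scoop pixel shift 0 0 score 0.82
sprayer pixel shift 0 0 score 0.98
t 23.35 q [-0.9518  0.4439  1.8098  1.1265  2.0641 -2.381 ] p [ 0.5123 -0.2228  0.2643] F [-0.2094 -0.1894 -0.1206] op 0.2828752103311897
[[ 0.9551  0.296  -0.0162]
 [-0.296   0.9552 -0.0004]
 [ 0.0153  0.0052  0.9999]]
the job is handed in; nothing more can be done
```

The flap is down level on both supports, and I handed the job in at 23.35 s of the 51 s allowed.

- **Supports:** I gripped each pull and drew its support out until it hit its stop. The force rose to about 25–29 N and it moved no further; the picture afterwards showed both fully out.
- **Flap:** I tipped it to about 0.26 rad with a grip at the middle of its top edge, then took it again at the right corner. I lowered it at roughly 0.5 rad/s without letting go. It stopped with the gripped edge at 0.111 m, which is level (0.105 + 0.006), and the vertical force reversed to about +4 N as it met the supports. By position the angle was 1.747 rad. The tool's own tilt read 1.765, because I pressed slightly past contact.
- **Final checks:** After release the last picture shows the flap lying level. The gripper was clear of everything, with about zero force. Matching the start and end pictures gave 0 pixels of shift for the rabbit pot, sprayer and scoop.
- **Disagreed:** The plain brightness difference around those three objects was not small (20–30 grey levels). I put that down to moving shadows, since the matched positions did not change.

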